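# Clear the caddy lock and hold its latch open with the key

## Task

The spoon caddy's lock is covered by a grey silicone pan-handle saddle: lift the saddle off and hang it astride the free-standing steel rail, let go of it, and leave it hanging there. Then take the key from its wooden stand, push and wiggle it down past the sticky pins until it is fully home in the lock, turn it a quarter turn clockwise (seen from above) and finish while still gripping the key and holding it turned against its return spring, so that the latch bolt stays drawn back from the lid. Leave the other things on the counter where they are.

Things in the scene. Friction and masses are not known exactly. Their poses are not given: they have to be found in the camera images.
- saddle: Grey hard-silicone pan-handle saddle, a rigid upside-down U, about 80 g: 50 mm long (its x), 52 mm wide over the legs (its y), 56 mm high. Legs 6 mm thick, 50 mm deep, 40 mm apart inside. Origin midway between the legs' lower ends, z up to the crown. At the start it sits astride the lock tower, covering the keyhole. Pinch it from above across the legs (along y), near the crown.
- saddle_crown (a point): Centre of the underside of the saddle's crown (the 6 mm thick top), 50 mm above the body's origin. It rests on the tower's top at the start, on the bar when hung.
- rail: Fixed steel rail: a level round bar 16 mm in diameter along its y, 240 mm long, axis 170 mm above the counter, a post at each end. Origin on the counter below the bar's middle. The saddle hangs with a leg on either side of the bar (saddle x parallel to rail y), within 100 mm of the middle, clear of the posts.
- rail_mid (a point): Middle of the bar, on its axis, 170 mm above the counter.
- lock: Fixed white spoon caddy with sliding lid and, at its near end, a steel lock tower 40 mm (x) by 32 mm (y), top at 95 mm. Origin on the counter under the keyhole axis; x points from the tower along the caddy, z up. The caddy (62 mm high, 124 mm wide, lid grip and keeper to 72 mm) lies from x = 47 to 217 mm; a bridge 18 mm wide with the sliding latch bolt (to 68 mm high) joins them.
- keyhole (a point): Centre of the keyhole in the tower's top face. Slot 20.5 mm along the lock's x, 9 mm along y, 3 mm chamfer, through a 10 mm plate, the rotating plug below; the key is home with its tip on the floor 28 mm down. Two sticky pins at the slot's ends, met 3 to 6 mm down, yield to a straight push of 10 to 22 N, far less if the key is wiggled 2 mm along the slot. The key turns only with its tip over 22 mm deep.
- key: Loose steel key, 83 mm long, about 80 g, upright in its stand. Origin: centre of its tip (lower end), z up. Bit 18 mm (x) by 7 mm (y), 12 mm high, rounded below. Round 7 mm shank, 12 mm collar under the bow. Bow: flat disc, 38 mm across in the x-z plane, 10 mm thick along y: pinch its flat faces. It goes into the keyhole with key x along the lock's x, either way round.
- key_bow (a point): Centre of the key's bow, 64 mm above the tip.
- stand: Fixed wooden key stand 60 x 50 mm, 40 mm high, origin under its centre, with a slot 30 mm deep (long side along its x) in which the key stands upright.
- plug (a joint): Turn of the lock's plug, rad: 0 as locked (slot along the lock's x), growing clockwise seen from above to a stop at 1.60; a quarter turn is 1.57. Return spring, about 0.13 N m at a quarter turn. The key has about 0.07 rad of play in it. It turns only with the key.
- ghee_pot: Steel ghee pot, 84 mm wide plus two side handles, 80 mm high, loose bystander. Origin under its centre.
- tumbler: Steel tumbler, 68 mm wide, 100 mm high, loose bystander. Origin under its centre.
- salt_jar: Glass salt jar, 70 mm wide, 90 mm high, loose bystander. Origin under its centre.
- bowl: Steel bowl, 110 mm wide, 45 mm high, loose bystander. Origin under its centre.
- masala_tin: Plain steel tin, 64 mm wide, 100 mm high, loose bystander. Origin under its centre.
- tawa: Cast iron tawa, 240 mm disc with a flat handle, 18 mm high, loose bystander. Origin under the disc's centre, handle to its -x.
- spatula: Grey silicone spatula, 275 mm long, lying flat, 10 mm high, loose bystander. Origin near its middle, blade to its +x.
There are look-alikes about, which are no part of the job. Of the things like the saddle, leave any that is pink; of the rest the larger one is meant.

How it is judged (in metres and radians):
On the way, in this order (a step that is already met when the one before it is completed fails the run):
1. the saddle hangs astride the rail, let go and still (z of saddle_crown in the frame of rail between 0.168 and 0.192 m and x of saddle_crown in the frame of rail between -0.022 and 0.022 m and y of saddle_crown in the frame of rail between -0.1 and 0.1 m and angle between saddle's own z axis and vertical below 0.7 rad and angle between the x axis of saddle and the y axis of rail, either way round below 0.5 rad and contact force between saddle and rail above 0.2 N and contact force between saddle and the fingers below 0.05 N and linear speed of saddle below 0.05 m/s), for 0.2 s.
2. the key is fully home in the lock, not yet turned (z of key_tip in the frame of lock between 0.06 and 0.0715 m and horizontal distance between key_tip and keyhole below 0.006 m and value of joint plug below 0.4 rad), for 0.05 s.
At the end, for the whole second after the job is handed in: Saddle at rest on the bar, untouched: within 22 mm across, 100 mm along, tilt under 40 deg, skew under 28 deg. Key tip within 4.5 mm of the lock floor and 6 mm of its axis, plug turned at least 1.35 rad, fingers still gripping the key (over 2 N) (all of step 1 and z of key_tip in the frame of lock between 0.06 and 0.0715 m and horizontal distance between key_tip and keyhole below 0.006 m and value of joint plug above 1.35 rad and contact force between the fingers and key above 2 N); the arm keeps its last pose, push and grip.
It fails at once if a bystander is pushed more than 40 mm or lifted away (distance of any of ghee_pot, tumbler, salt_jar, bowl, masala_tin, tawa, spatula from where it was at the start of the episode above 0.04 m).
It fails at once if a standing bystander is tipped over (angle between any of ghee_pot, tumbler, salt_jar, bowl, masala_tin's own z axis and vertical above 0.6 rad).
It also fails if it takes over 61 s, if anything falls off the work surface, if the arm or the gripper's body presses on something with over 40 N, if the wrist force passes 120 N, or if a joint passes its speed limit or range.

## Robot

A 6-joint arm with a two-finger parallel gripper is mounted at the origin on the work surface. World frame = base frame: x ahead of the robot, y to its left, z up, the work surface at z = 0. Lengths are in mm, angles in rad, forces in N, time in s.
With the tool pointing down it reaches from about 275 to 750 mm from the base axis. Payload 10.2 kg.
Tool frame: the origin (TCP) lies at the very end of the fingers, on their centre line; the grasp point (between the pads) lies 19 mm behind it; z points along the fingers, y is the direction in which the jaws open and shut (so a half turn about z gives the same grasp; the last joint's range is limited). The gripper opens to 88 mm and grips with 3 to 60 N. Pads are 18 mm wide; open, the fingers measure 123 mm over their backs; the gripper's body (75 mm by 187 mm) begins 45 mm behind the grasp point.
Start: joints at [-1.378, 0.313, 1.498, -0, 1.331, -0.223], TCP at [212.047, -480.278, 238.72] pointing down, gripper open.
Joint ranges: [-2.94, 2.94], [-0.97, 2.17], [0.19, 2.56], [-1.23, 4.37], [0.02, 3.11], [-2.88, 2.88]. Speed limits (rad/s): [2.39, 2.39, 3.01, 3.14, 3.14, 3.14].

## Interface

Orientations are given as a unit quaternion [w, x, y, z].
In Python, from bench import arm gives the robot as it stands. The module is installed in compiled form; this text tells all that it offers.
- The arm moves only by the shell command python3 -m crank 'ROWS' [FORCE]. ROWS is a JSON object of lists of equal length, an entry for each row: "delta_pos": the shift along the tool's x, y, z in cm, a list of three; "spin": the turn about the tool's z in degrees; "claw": the closure, from 0 (fully open) to 1 (shut). In form: {"delta_pos": [[dx, dy, dz], ...], "spin": [spin, ...], "claw": [claw, ...]}. A call has 1 to 12 rows; each row shifts and turns the pose as measured when the row begins, along the tool's axes as they then stand; what a row does not reach is not made up. A row lasts 1/8 s, in which the tool goes at most 62.5 mm and 10.7 degrees, less where a joint would pass 70% of its speed; a pose out of reach is approached as far as the arm can. A call with a gripper value outside its range is refused whole. The fingers move at their own pace and stop on an object; FORCE is the grip in N (left out, the last holds). Time passes only in rows, so rows that do not move let the fingers close. It gives the time, the measured TCP pose, the force and the opening at its end, in the units of the state.
- arm.get_state(): the state, without advancing time (a new reading comes with each control period).
- arm.snapshot(name): name is "scene" or "top"; returns a dict with "color" (480x640x3 uint8, red, green, blue), "vertical_fov" (degrees; the focal length in pixels is half the picture's height over the tangent of half this angle, whatever the lens; pixels are square), "cx", "cy" (the principal point, pixels), "rvec" (rotation vector, rad) and "tvec" (3), from world to camera coordinates, as OpenCV has them. Camera axes: x right, y down, z forward; pixel columns grow to the right and rows downward; lengths in mm; the calibration is good to about 2 mm. A picture is of the moment at which its call begins. There is no depth.
- arm.job_done(): hands the job in, once; it reports no verdict.
The state is a dict: "time": time; "joints": joint angles; "dq": joint speeds; "effort": joint torques, N m; "position": TCP position; "tool_rot": TCP orientation; "wrist_force": force on the tool from outside, world axes, zero at the start; "torque": the same for the moment, N m; "opening": finger opening in mm.
Only numpy, scipy, OpenCV 4.12 (cv2) and the standard library are available. Lean on these libraries where they do the work, as an engineer would, in place of code of your own. Each camera call takes 0.05 s, during which the arm holds its last target.

## Working session

There is one attempt and no reset: what is moved stays moved. The work goes in short steps, Python scripts to look and compute and a shell command to move; the robot and the scene stay as the last step left them, time stands still between calls to the robot, and variables do not carry over. Pictures are saved under pics/ and viewed, and the job is handed in when it is done.

```bash
mkdir -p pics; ls; python3 - <<'E'
from bench import arm
import cv2,pickle
print(arm.get_state())
for n in("scene","top"):
    s=arm.snapshot(n); cv2.imwrite(f"pics/{n}0.png",s["color"][:,:,::-1]); pickle.dump(s,open(f"{n}0.pkl","wb"))
    print(n,{k:v for k,v in s.items() if k!="color"})
E
```

```text
pics
{'time': 0.0, 'joints': array([-1.37842646e+00,  3.13398595e-01,  1.49840618e+00, -7.61621141e-06,
        1.33098490e+00, -2.23394444e-01]), 'dq': array([-0.00147734,  0.00044152, -0.00047126,  0.00049247, -0.00033625,
       -0.00046905]), 'effort': array([ 9.24782034e-04, -4.02208865e+01, -2.52274650e+01,  6.94403937e-02,
        3.52906587e-02, -1.01389760e-04]), 'position': array([ 211.98564876, -480.04236097,  238.19900192]), 'tool_rot': array([-5.98496945e-04,  9.78469845e-01,  2.06388964e-01,  5.58577207e-06]), 'wrist_force': array([ 0.30029207,  0.28712717, -0.46498344]), 'torque': array([0.01746001, 0.00940422, 0.03649106]), 'opening': 88.28733956912744}
scene {'vertical_fov': 46.53619735358409, 'cx': 317.90255627065005, 'cy': 234.62276128169347, 'rvec': array([ 0.86837529,  2.71495289, -0.81112101]), 'tvec': array([ 419.46826507, -177.35891345, 1767.20814823])}
top {'vertical_fov': 48.35406400699554, 'cx': 318.5011383991686, 'cy': 235.21612808309308, 'rvec': array([ 2.09022786, -2.13085057,  0.23243525]), 'tvec': array([  12.44881663,  530.06602669, 1604.29030033])}
```

View pics/scene0.png

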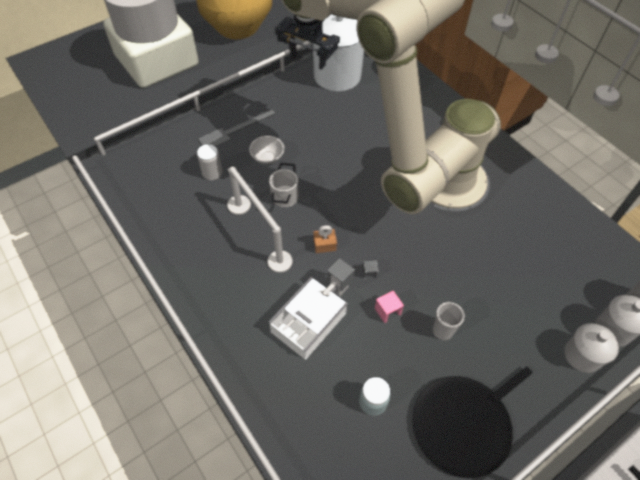

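View pics/top0.png

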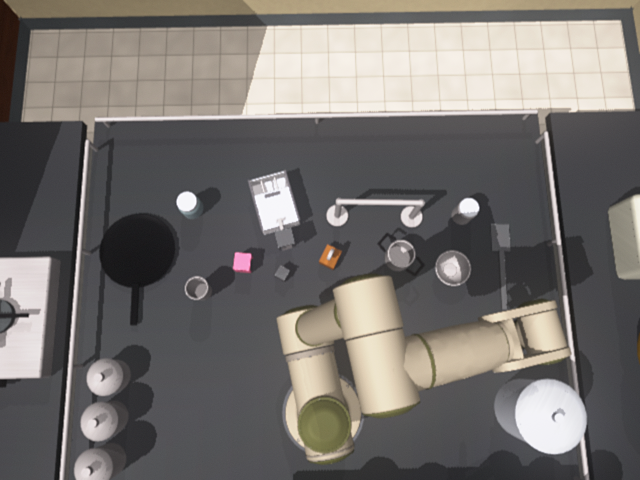

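Candidates for the saddle: grey on the tower at scene (341,271) / top (285,238); small grey block at scene (371,267) / top (283,271); pink at scene (389,306) / top (242,262). The larger grey one, on the tower, fits the description. I'll check that in close crops.

```bash
cat > h.py <<'E'
import cv2,pickle,numpy as np
from scipy.optimize import least_squares
def cam(s):
    f=240/np.tan(np.radians(s["vertical_fov"])/2)
    return np.array([[f,0,s["cx"]],[0,f,s["cy"]],[0,0,1.]]),np.array(s["rvec"],float),np.array(s["tvec"],float)
def proj(s,P):
    K,r,t=cam(s); return cv2.projectPoints(np.array(P,float).reshape(-1,1,3),r,t,K,None)[0].reshape(-1,2)
def tri(S,T,us,ut):
    Ps=[]
    for s in(S,T):
        K,r,t=cam(s); Ps.append(K@np.c_[cv2.Rodrigues(r)[0],t])
    X=cv2.triangulatePoints(Ps[0],Ps[1],np.array(us,float).reshape(2,1),np.array(ut,float).reshape(2,1)).ravel()
    X=X[:3]/X[3]
    return X,proj(S,X)[0]-us,proj(T,X)[0]-ut
def onz(s,uv,z):
    K,r,t=cam(s);R=cv2.Rodrigues(r)[0]
    d=R.T@np.linalg.inv(K)@np.array([uv[0],uv[1],1.]); c=-R.T@t
    return c+d*(z-c[2])/d[2]
def ld(n): return pickle.load(open(n+".pkl","rb"))
def crop(s,x0,y0,w,h,k,name):
    im=s["color"][y0:y0+h,x0:x0+w,::-1]
    im=cv2.resize(im,None,fx=k,fy=k,interpolation=cv2.INTER_CUBIC)
    for i in range(0,w,10):
        cv2.line(im,(i*k,0),(i*k,8 if i%50 else 16),(0,255,255),1)
        if i%20==0: cv2.putText(im,str(x0+i),(i*k,20),0,.35,(0,255,255),1)
    for i in range(0,h,10):
        cv2.line(im,(0,i*k),(8,i*k),(0,255,255),1)
        if i%20==0: cv2.putText(im,str(y0+i),(10,i*k+4),0,.35,(0,255,255),1)
    cv2.imwrite("pics/"+name,im)
E
python3 - <<'E'
from h import *
S,T=ld("scene0"),ld("top0")
crop(S,220,160,200,150,4,"sc1.png"); crop(T,230,160,200,150,4,"tc1.png")
E
```

```text
(no output)
```

View pics/sc1.png

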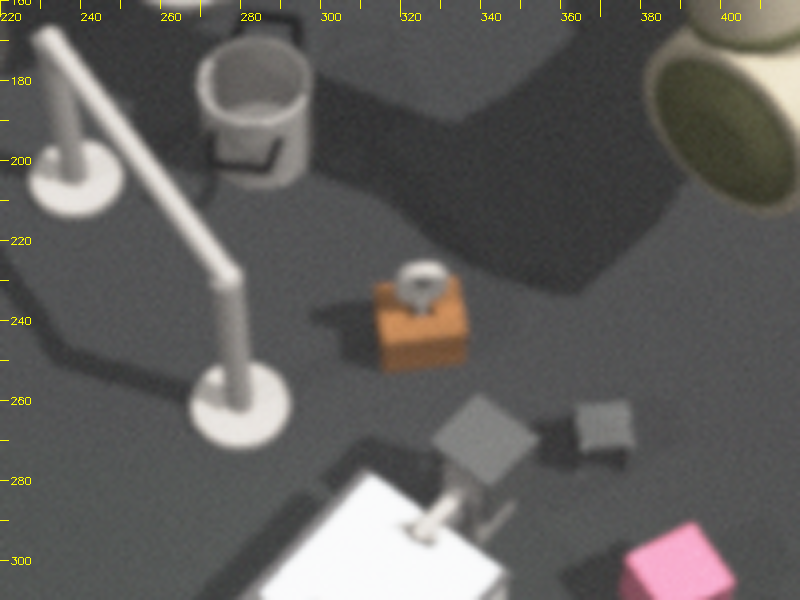

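View pics/tc1.png

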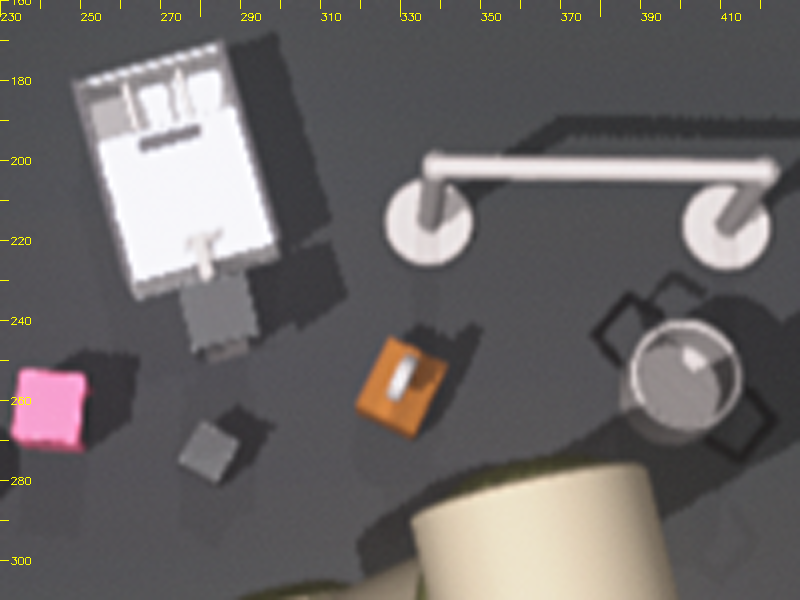

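```bash
python3 - <<'E'
from h import *
np.set_printoptions(precision=1,suppress=True)
S,T=ld("scene0"),ld("top0")
for n,a,b in [("saddle",(341.1,269.9),(284.9,238)),("bow",(325.25,231.25),(330.75,254.25)),("railR",(232,169.5),(422,203)),("railL",(278,230),(338.75,201.25)),
 ("s1",(340,258.75),(294.5,243.75)),("s2",(355,269.5),(278.25,247.5)),("s3",(341.75,281.5),(275,231.75)),("s4",(327.75,270),(291.75,229))]:
    print(n,*tri(S,T,a,b))
E
```

```text
saddle [515.7 105.   91.9] [-0.1 -0. ] [-0.1  0.1]
bow [467.3 -33.4  65.4] [-0.3 -0.1] [-0.2  0.2]
railR [ 598.  -303.1  163. ] [-0.2 -0.1] [-0.2  0.2]
railL [606.3 -56.8 164.3] [-0.8 -0.3] [-0.6  0.6]
s1 [497.4  75.9  91.9] [-0.1 -0. ] [-0.1  0. ]
s2 [485.9 125.6  93.6] [-0.3 -0.1] [-0.3  0.2]
s3 [535.5 134.7  93.3] [-0. -0.] [-0.  0.]
s4 [543.9  83.9  89.8] [-0.1 -0. ] [-0.1  0.1]
```

```bash
python3 - <<'E'
from h import *
np.set_printoptions(precision=1,suppress=True)
S,T=ld("scene0"),ld("top0")
for s in(S,T):
    K,r,t=cam(s); print(-cv2.Rodrigues(r)[0].T@t, proj(s,[[0,0,0],[212,-480,238]]))
for n,a,b in [("postR",(239,204.5),(411.7,216.7)),("postL",(280,261.2),(337,215.2))]:
    print(n,*tri(S,T,a,b))
crop(S,260,10,100,75,8,"sg.png"); crop(T,470,290,100,75,8,"tg.png")
E
```

```text
[ 995.1  664.5 1377.9] [[450.4 178.6]
 [307.7  61.3]]
[ 177.1   14.2 1680.3] [[322.6 411.8]
 [502.5 334.4]]
postR [ 598.1 -301.2   -0.9] [-0.2 -0.1] [-0.1  0.1]
postL [607.2 -59.    1. ] [-0.2 -0.1] [-0.1  0.1]
```

View pics/sg.png

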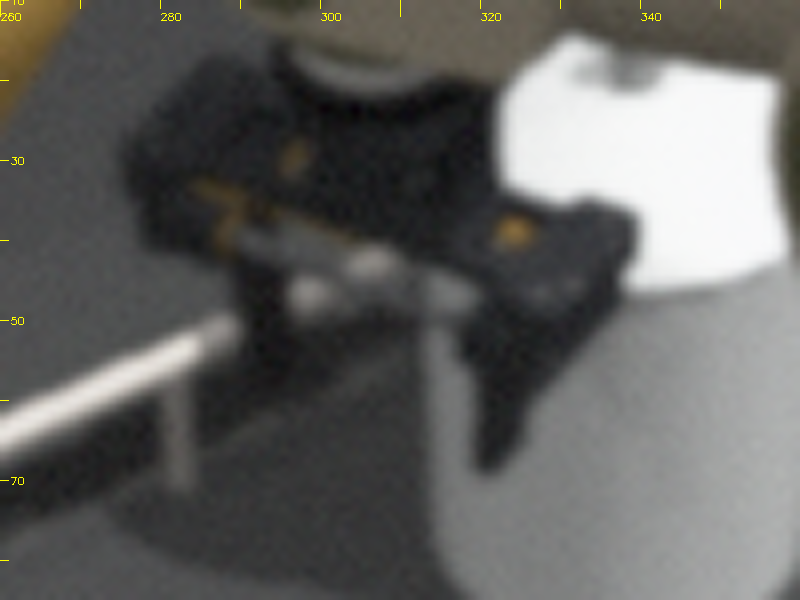

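View pics/tg.png

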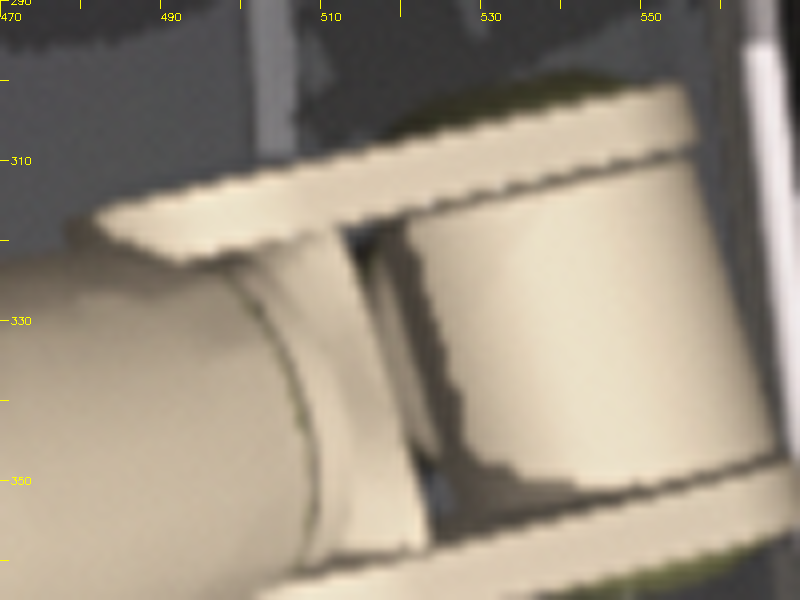

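```bash
python3 - <<'E'
from h import *
np.set_printoptions(precision=1,suppress=True)
S,T=ld("scene0"),ld("top0")
for n,a,b,z in [("saddle",(341.1,269.9),(284.9,238),101),("bow",(325.25,231.25),(330.75,254.25),74),("railR",(232,169.5),(422,203),170),("railL",(278,230),(338.75,201.25),170),
 ("s1",(340,258.75),(294.5,243.75),101),("s2",(355,269.5),(278.25,247.5),101),("s3",(341.75,281.5),(275,231.75),101),("s4",(327.75,270),(291.75,229),101)]:
    print(n,onz(S,a,z),onz(T,b,z))
crop(T,262,222,50,38,16,"tt.png");crop(S,310,245,60,45,13,"st.png")
crop(T,305,235,50,38,16,"tk.png");crop(S,300,215,50,38,16,"sk.png")
E
```

```text
saddle [518.8 109.2 101. ] [514.  104.2 101. ]
bow [470.3 -28.1  74. ] [466.4 -33.8  74. ]
railR [ 599.9 -297.   170. ] [ 596.5 -302.2  170. ]
railL [606.9 -51.6 170. ] [606.4 -58.3 170. ]
s1 [500.8  80.2 101. ] [495.7  75.4 101. ]
s2 [488.3 129.5 101. ] [485.1 124.3 101. ]
s3 [538.2 137.9 101. ] [533.9 134.  101. ]
s4 [547.6  89.1 101. ] [541.4  83.2 101. ]
```

View pics/tt.png

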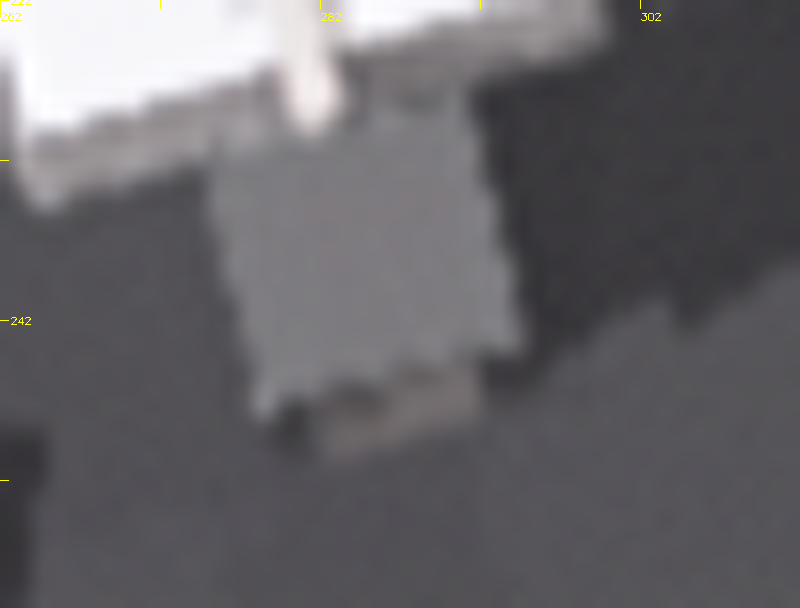

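View pics/st.png

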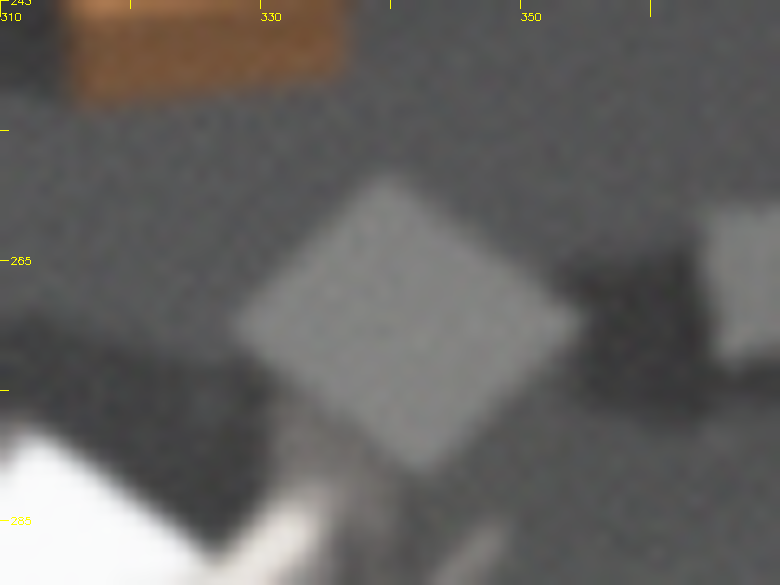

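View pics/tk.png

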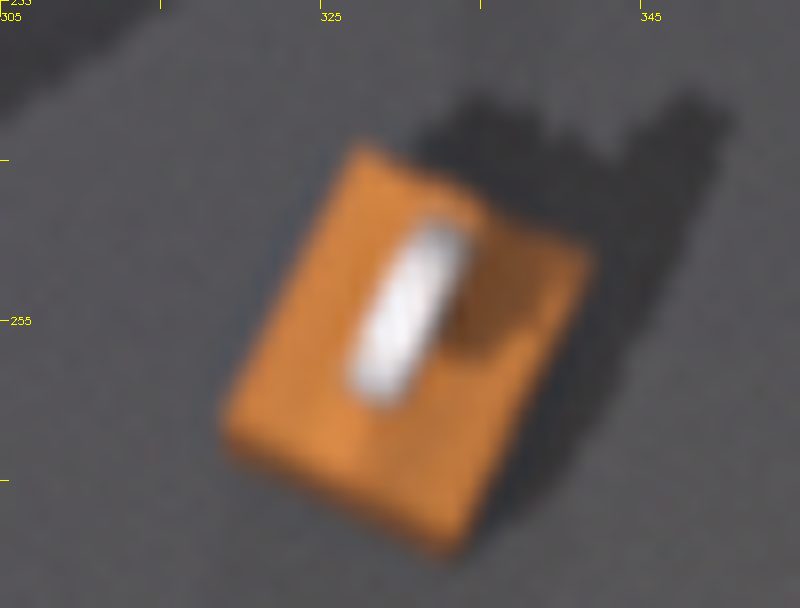

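View pics/sk.png

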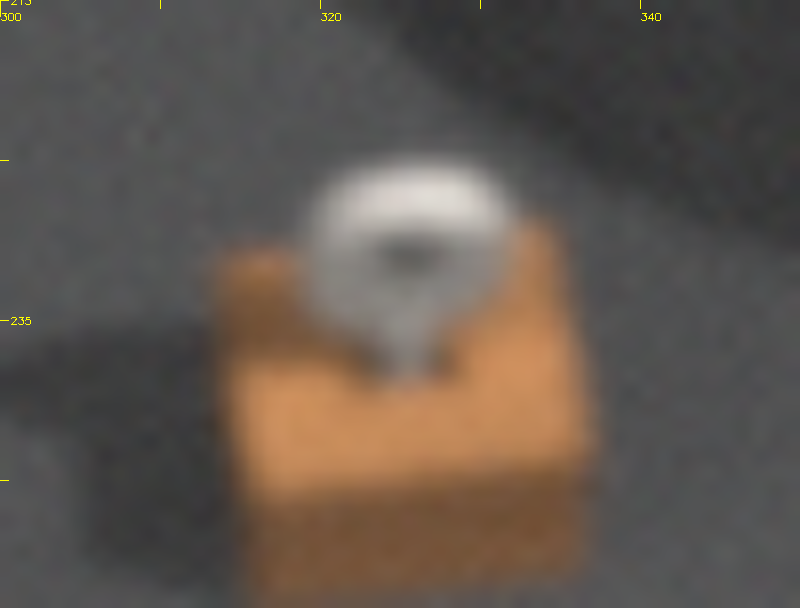

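```bash
cat >> h.py <<'E'
from scipy.spatial.transform import Rotation as Ro
def tips(s,st,op=None):
    q=st["tool_rot"];R=Ro.from_quat([q[1],q[2],q[3],q[0]]).as_matrix();p=st["position"];o=(op or st["opening"])/2
    out=[]
    for sg in(1,-1):
        for d in(o,o+17.5):
            for x in(-9,9): out.append(proj(s,p+R@np.array([x,sg*d,0]))[0])
    return np.array(out)
E
python3 - <<'E'
from h import *
from bench import arm
np.set_printoptions(precision=1,suppress=True)
print(tips(ld("scene0"),arm.get_state()))
st=arm.get_state();q=st["tool_rot"];R=Ro.from_quat([q[1],q[2],q[3],q[0]]).as_matrix();print(R)
S,T=ld("scene0"),ld("top0")
def f(px,k,x0,y0): return (x0+(px[0]+.5)/k-.5,y0+(px[1]+.5)/k-.5)
for n,a,ka,sa,b,kb,sb,z in [
 ("s near(-x,-y)",(387,172),13,(310,245),(520,348),16,(262,222),101),
 ("s -x+y",(585,322),13,(310,245),(260,414),16,(262,222),101),
 ("s +x+y",(422,475),13,(310,245),(210,160),16,(262,222),101),
 ("s +x-y",(232,322),13,(310,245),(478,112),16,(262,222),101),
 ("bow",(405,258),16,(300,215),(408,312),16,(305,235),74),
 ("stand a",(213,258),16,(300,215),(595,255),16,(305,235),40),
 ("stand b",(558,215),16,(300,215),(452,540),16,(305,235),40),
 ("stand c",(590,455),16,(300,215),(222,425),16,(305,235),40),
 ("stand d",(255,495),16,(300,215),(360,143),16,(305,235),40)]:
    ua=f(a,ka,*sa);ub=f(b,kb,*sb)
    print(n,tri(S,T,ua,ub)[0],onz(S,ua,z),onz(T,ub,z))
E
```

```text
[[297.1  54.7]
 [294.   58. ]
 [292.3  52.8]
 [289.2  56.1]
 [321.5  64.4]
 [318.5  67.8]
 [326.5  66.4]
 [323.5  69.8]]
[[ 0.9  0.4 -0. ]
 [ 0.4 -0.9  0. ]
 [ 0.  -0.  -1. ]]
s near(-x,-y) [498.6  76.1  97.7] [500.5  76.7 101. ] [497.2  76.8 101. ]
s -x+y [486.6 126.   95.4] [489.  128.3 101. ] [485.4 125.8 101. ]
s +x+y [535.5 135.4  96.7] [536.9 137.3 101. ] [534.6 135.  101. ]
s +x-y [544.7  84.3  94.5] [547.2  86.9 101. ] [542.9  84.3 101. ]
bow [468.1 -32.2  70. ] [470.  -30.4  74. ] [467.1 -31.7  74. ]
stand a [484.  -69.4  38.6] [484.5 -68.6  40. ] [483.8 -69.4  40. ]
stand b [428.3 -40.1  39.9] [428.3 -40.1  40. ] [428.2 -40.1  40. ]
stand c [452.6   3.5  36.8] [454.2   4.6  40. ] [451.6   4.   40. ]
stand d [507.1 -23.9  38.5] [507.6 -23.   40. ] [507.  -24.1  40. ]
```

The crops confirm the choice. The grey 50×52 mm saddle sits on the tower, with crown corners at scene (339,258), (354,269), (342,281), (327,269). The other grey one at (371,267) is clearly smaller, and the key stands in the stand at scene (325,231).

```bash
cat > go.py <<'E'
import sys
from h import *
from bench import arm
def go(x,y,z,yaw=None):
    st=arm.get_state();q=st["tool_rot"];R=Ro.from_quat([q[1],q[2],q[3],q[0]]).as_matrix()
    a=np.degrees(np.arctan2(R[1,0],R[0,0]))
    d=R.T@(np.array([x,y,z])-st["position"])/10
    print("t",round(st["time"],2),"p",st["position"].round(1),"xang",round(a,2),"tilt",round(np.degrees(np.arccos(-R[2,2])),2),"j6",round(st["joints"][5],2),"op",round(st["opening"],1),"F",st["wrist_force"].round(1),"T",st["torque"].round(2))
    print("delta cm",d.round(2),"spin",None if yaw is None else round(-((yaw-a+180)%360-180),2))
if __name__=="__main__": go(*map(float,sys.argv[1:]))
E
python3 go.py 516 106 220 11
```

```text
t 0.1 p [ 212.  -480.1  238.2] xang 23.83 tilt 0.07 j6 -0.22 op 87.9 F [-0.9 -0.6  0.9] T [-0.02  0.07  0.01]
delta cm [ 51.48 -41.33   1.88] spin 12.83
```

```bash
python3 -m crank '{"delta_pos":[[4.7,-3.75,0],[4.7,-3.75,0],[4.7,-3.75,0],[4.7,-3.75,0],[4.7,-3.75,0],[4.7,-3.75,0],[4.7,-3.75,0],[4.7,-3.75,0],[4.7,-3.75,0],[4.7,-3.75,0],[4.5,-3.7,0]],"spin":[0,0,0,0,0,0,0,0,0,0,0],"claw":[0,0,0,0,0,0,0,0,0,0,0]}'; python3 go.py 516 106 220 11
```

```text
time: 1.48
position: [524.2, 121.3, 237.5]
tool_rot: [-0.002, 0.979, 0.203, -0.0]
wrist_force: [0.7, -0.7, 0.2]
opening: 87.9
t 1.48 p [524.2 121.3 237.5] xang 23.41 tilt 0.18 j6 1.17 op 87.9 F [ 0.7 -0.7  0.2] T [-0.04 -0.05  0.06]
delta cm [-1.36  1.08  1.74] spin 12.41
```

```bash
python3 -m crank '{"delta_pos":[[0,0,0],[0,0,0],[0,0,0]],"spin":[6,6.4,0],"claw":[0,0,0]}'; python3 go.py 516 106 160 11
```

```text
time: 1.85
position: [524.4, 125.4, 235.5]
tool_rot: [-0.002, 0.995, 0.097, -0.002]
wrist_force: [0.6, -1.1, -0.2]
opening: 88.4
t 1.85 p [524.4 125.4 235.5] xang 11.08 tilt 0.31 j6 1.39 op 88.4 F [ 0.6 -1.1 -0.2] T [-0.02  0.02 -0.02]
delta cm [-1.17  1.78  7.55] spin 0.08
```

```bash
python3 -m crank '{"delta_pos":[[-0.6,0.9,2.5],[-0.6,0.9,2.5],[0,0,2.5],[0,0,0]],"spin":[0,0,0,0],"claw":[0,0,0,0]}'; python3 go.py 516 106 130 11
python3 - <<'E'
from h import *
from bench import arm
np.set_printoptions(precision=1,suppress=True)
s=arm.snapshot("scene");st=arm.get_state();print(st["position"]);print(tips(s,st))
crop(s,290,200,100,75,8,"s1.png")
E
```

```text
time: 2.35
position: [515.3, 104.4, 158.6]
tool_rot: [-0.002, 0.995, 0.101, -0.002]
wrist_force: [-0.3, 0.1, 0.9]
opening: 88.1
t 2.35 p [515.3 104.4 158.6] xang 11.59 tilt 0.3 j6 1.34 op 88.1 F [-0.3  0.1  0.9] T [ 0.05 -0.02  0.01]
delta cm [ 0.11 -0.14  2.86] spin 0.59
[516.  104.4 159.8]
[[331.3 244.4]
 [326.6 248.8]
 [326.3 240.5]
 [321.6 244.8]
 [357.1 264.4]
 [352.5 269. ]
 [362.4 268.5]
 [357.8 273.1]]
```

View pics/s1.png

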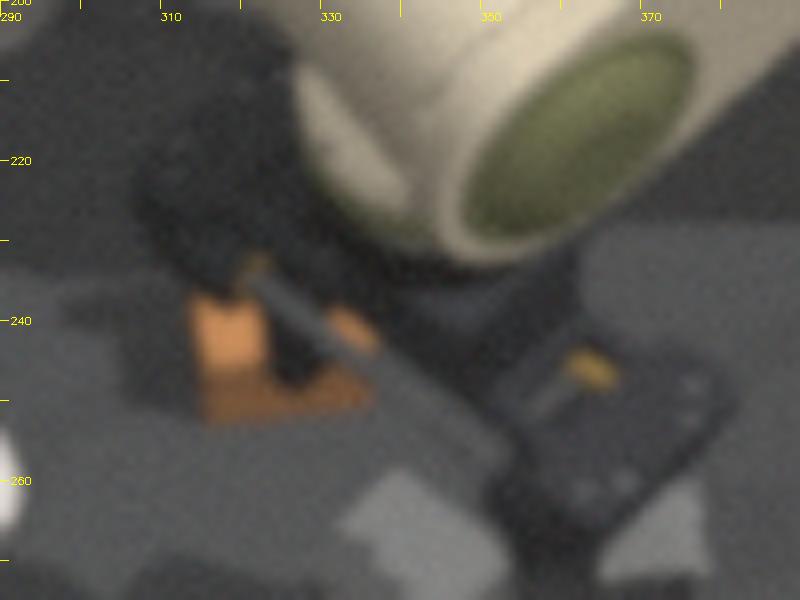

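```bash
python3 -m crank '{"delta_pos":[[0.05,-0.1,2.9],[0,0,2.9],[0,0,1.5],[0,0,0.9],[0,0,0]],"spin":[0.4,0,0,0,0],"claw":[0,0,0,0,0]}'; python3 go.py 516 106 72 11
```

```text
time: 3.02
position: [520.1, 105.7, 81.5]
tool_rot: [-0.001, 0.995, 0.099, 0.005]
wrist_force: [0.7, -0.3, -0.5]
opening: 88.2
t 3.02 p [520.1 105.7  81.5] xang 11.39 tilt 0.54 j6 1.35 op 88.2 F [ 0.7 -0.3 -0.5] T [ 0.02  0.01 -0.02]
delta cm [-0.41 -0.11  0.95] spin 0.39
```

```bash
python3 -m crank '{"delta_pos":[[-0.4,-0.1,1.0],[0,0,0],[0,0,0],[0,0,0],[0,0,0],[0,0,0],[0,0,0]],"spin":[0.4,0,0,0,0,0,0],"claw":[0,0.4,0.5,0.6,0.7,0.7,0.7]}' 12; python3 go.py 516 106 72 11
```

```text
time: 3.9
position: [516.8, 106.0, 72.7]
tool_rot: [-0.001, 0.995, 0.096, 0.006]
wrist_force: [-0.2, 0.4, -0.8]
opening: 52.3
t 3.9 p [516.8 106.   72.7] xang 10.98 tilt 0.71 j6 1.36 op 52.3 F [-0.2  0.4 -0.8] T [ 0.04 -0.    0.03]
delta cm [-0.08 -0.02  0.07] spin -0.02
```

```bash
python3 -m crank '{"delta_pos":[[0,0,-1],[0,0,-2],[0,0,-3],[0,0,-3],[0,0,-3],[0,0,-3],[0,0,-2],[0,0,0]],"spin":[0,0,0,0,0,0,0,0],"claw":[0.7,0.7,0.7,0.7,0.7,0.7,0.7,0.7]}' 20; python3 go.py 602 -178 235 92
python3 - <<'E'
from h import *
from bench import arm
S=arm.snapshot("scene");T=arm.snapshot("top")
pickle.dump(S,open("scene2.pkl","wb"));pickle.dump(T,open("top2.pkl","wb"))
crop(S,240,170,160,120,5,"s2.png");crop(T,230,160,160,120,5,"t2.png")
crop(S,220,155,80,60,10,"sr1.png");crop(S,250,205,80,60,10,"sr2.png")
crop(T,320,185,120,45,6,"tr.png")
E
```

```text
time: 4.9
position: [514.1, 105.5, 252.5]
tool_rot: [-0.001, 0.995, 0.096, 0.007]
wrist_force: [0.0, -0.0, -1.9]
opening: 52.0
t 4.9 p [514.1 105.5 252.5] xang 10.98 tilt 0.86 j6 1.36 op 52.0 F [ 0.  -0.  -1.9] T [ 0.03  0.04 -0.01]
delta cm [ 3.2 29.5  1.8] spin -81.02
```

View pics/s2.png

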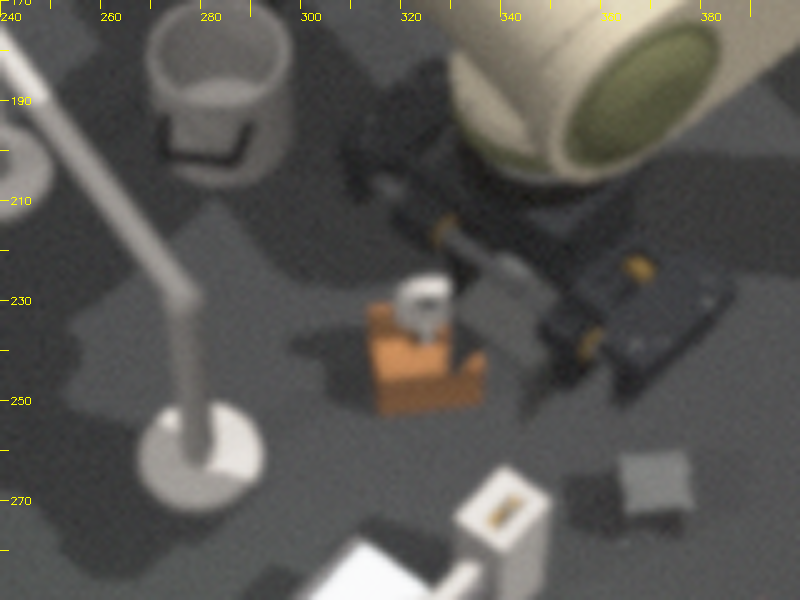

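View pics/t2.png

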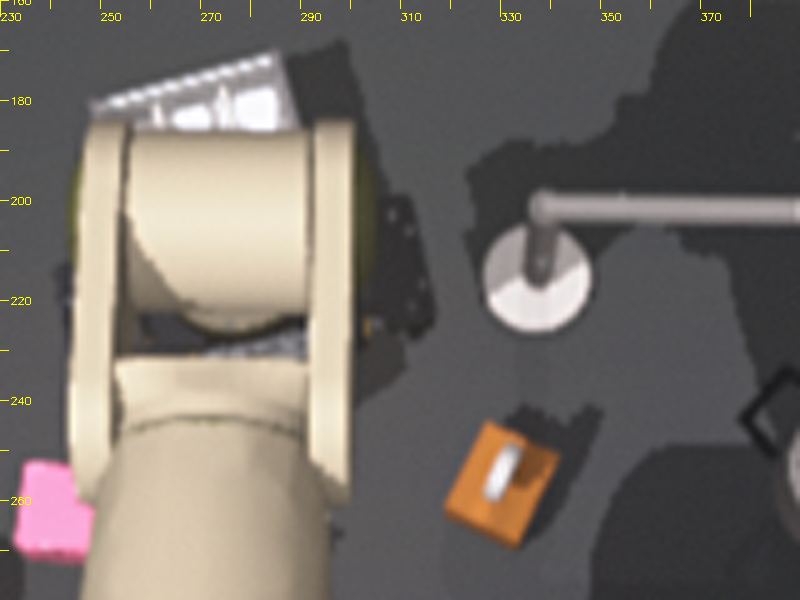

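View pics/sr1.png

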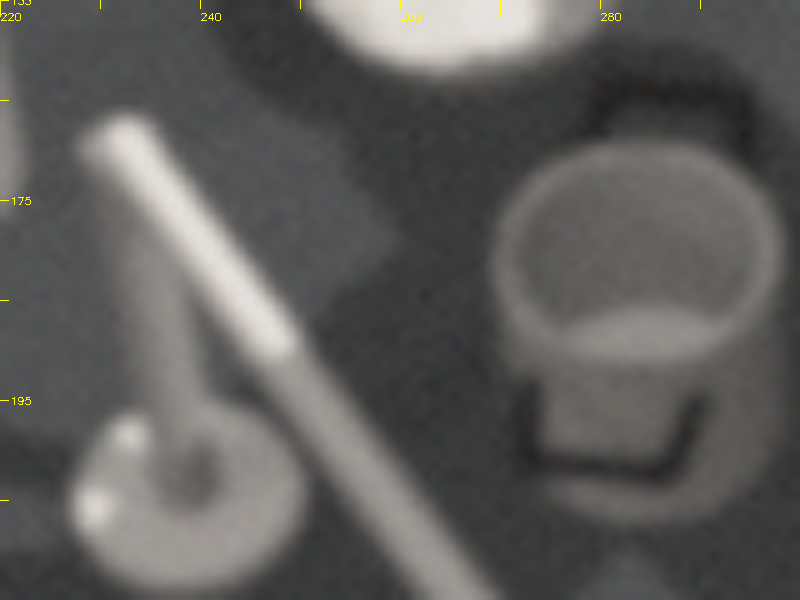

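View pics/sr2.png

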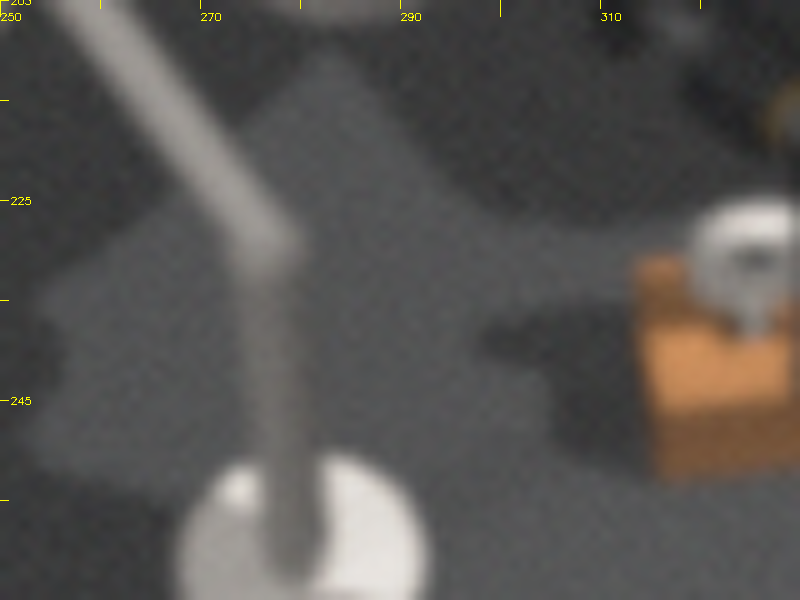

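View pics/tr.png

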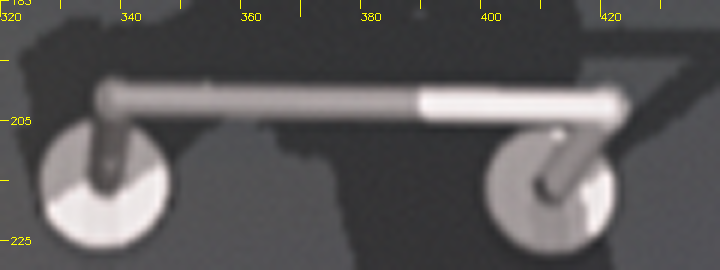

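```bash
python3 - <<'E'
from h import *
np.set_printoptions(precision=1,suppress=True)
S,T=ld("scene2"),ld("top2")
def f(px,k,x0,y0): return (x0+(px[0]+.5)/k-.5,y0+(px[1]+.5)/k-.5)
# top bar: subpixel column profile centroid
g=cv2.cvtColor(T["color"],cv2.COLOR_RGB2GRAY).astype(float)
pts=[]
for c in range(345,416,5):
    col=g[190:215,c]-g[190:215,c].min(); w=np.clip(col-.4*col.max(),0,None)
    if c>=405: w[22:]=0
    pts.append((c,190+(w*np.arange(25)).sum()/w.sum()))
pts=np.array(pts);print(pts[:,1])
W=np.array([onz(T,p,170) for p in pts]);k=np.polyfit(W[:,1],W[:,0],1);print("top: x=",k,"at y",W[[0,-1],1],"ang",np.degrees(np.arctan(k[0])))
for n,p in [("R",f((612,107),6,320,185)),("L",f((112,97),6,320,185))]: print(n,onz(T,p,170))
for n,p in [("R",f((120,140),10,220,155)),("m",f((272,345),10,220,155)),("m2",f((465,600),10,220,155)),("m3",f((100,20),10,250,205)),("L",f((266,245),10,250,205))]:
    X=onz(S,p,170);print("scene",n,X,"line x",np.polyval(k,X[1]))
E
```

```text
[209.5 201.  201.  201.3 201.3 201.4 201.5 201.5 201.6 201.7 201.9 202.
 203.5 203.9 202.9]
top: x= [  0.  602.5] at y [ -75.9 -281.6] ang 0.5801035889612502
R [ 598.3 -301.   170. ]
L [608.  -56.9 170. ]
scene R [ 599.2 -300.7  170. ] line x 599.426042433549
scene m [ 602.5 -213.9  170. ] line x 600.3056436832455
scene m2 [ 605.6 -111.2  170. ] line x 601.3454342382162
scene m3 [ 605.7 -143.4  170. ] line x 601.0191611502261
scene L [609.2 -56.9 170. ] line x 601.895400910442
```

```bash
python3 go.py 604 -179 245 87.7; python3 -m crank '{"delta_pos":[[0.7,5.8,0.1],[0.7,5.8,0.1],[0.7,5.8,0.1],[0.7,5.8,0.1],[0.5,5,0],[0,0,0],[0,0,0],[0,0,0],[0,0,0],[0,0,0],[0,0,0],[0,0,0]],"spin":[0,0,0,0,0,-10.5,-10.5,-10.5,-10.5,-10.5,-10.5,-10.5],"claw":[0.7,0.7,0.7,0.7,0.7,0.7,0.7,0.7,0.7,0.7,0.7,0.7]}'; python3 go.py 604 -179 225 87.7
```

```text
t 5.0 p [513.5 105.5 250.6] xang 10.98 tilt 0.66 j6 1.36 op 51.6 F [ 0.9 -0.2 -1.7] T [-0.03  0.02 -0.02]
delta cm [ 3.46 29.65  0.57] spin -76.72
time: 6.5
position: [597.7, -172.7, 227.8]
tool_rot: [-0.01, 0.729, 0.685, -0.0]
wrist_force: [0.0, -0.2, -0.1]
opening: 52.0
t 6.5 p [ 597.7 -172.7  227.8] xang 86.4 tilt 1.2 j6 -0.41 op 52.0 F [ 0.  -0.2 -0.1] T [-0.06 -0.07  0.04]
delta cm [-0.59  0.67  0.26] spin -1.3
```

```bash
python3 -m crank '{"delta_pos":[[-0.6,0.6,0],[0,0,0],[0,0,0]],"spin":[-1.3,0,0],"claw":[0.7,0.7,0.7]}'; python3 go.py 604 -179 158 87.7
python3 - <<'E'
from h import *
from bench import arm
S=arm.snapshot("scene");st=arm.get_state();print(tips(S,st).round(1))
crop(S,220,140,100,75,8,"s3.png")
E
```

```text
time: 6.88
position: [603.3, -179.4, 225.1]
tool_rot: [-0.012, 0.723, 0.691, -0.001]
wrist_force: [-0.3, -0.2, -0.1]
opening: 52.0
t 6.88 p [ 603.3 -179.4  225.1] xang 87.38 tilt 1.41 j6 -0.43 op 52.0 F [-0.3 -0.2 -0.1] T [-0.06 -0.13  0.01]
delta cm [-0.06  0.2   6.71] spin -0.32
[[240.9 186.8]
 [244.2 191.3]
 [235.  189.7]
 [238.3 194.2]
 [258.1 178.1]
 [261.5 182.6]
 [263.9 175.3]
 [267.3 179.7]]
```

View pics/s3.png

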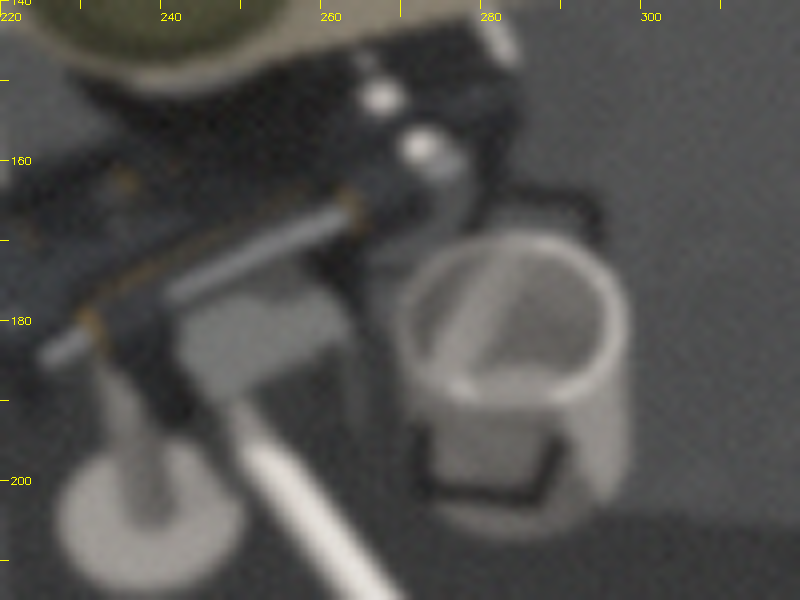

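```bash
python3 -m crank '{"delta_pos":[[0,0.1,2],[0,0,2],[0,0,1.5],[0,0,0.6],[0,0,0]],"spin":[-0.3,0,0,0,0],"claw":[0.7,0.7,0.7,0.7,0.7]}'; python3 go.py 604 -179 156 87.7
```

```text
time: 7.55
position: [603.5, -178.4, 163.1]
tool_rot: [-0.011, 0.723, 0.691, -0.0]
wrist_force: [-0.1, 0.1, -1.8]
opening: 51.8
t 7.55 p [ 603.5 -178.4  163.1] xang 87.46 tilt 1.3 j6 -0.43 op 51.8 F [-0.1  0.1 -1.8] T [ 0.03 -0.08  0.05]
delta cm [-0.07  0.06  0.71] spin -0.24
```

```bash
python3 -m crank '{"delta_pos":[[0,0,0.5],[0,0,0.3],[0,0,0]],"spin":[0,0,0],"claw":[0.7,0.7,0.7]}'; python3 go.py 604 -179 154 87.7
```

```text
time: 7.92
position: [603.9, -178.5, 155.9]
tool_rot: [-0.01, 0.723, 0.691, 0.0]
wrist_force: [0.2, 0.4, -0.5]
opening: 52.3
t 7.92 p [ 603.9 -178.5  155.9] xang 87.45 tilt 1.18 j6 -0.43 op 52.3 F [ 0.2  0.4 -0.5] T [-0.07 -0.1  -0.01]
delta cm [-0.05  0.02  0.19] spin -0.25
```

```bash
python3 -m crank '{"delta_pos":[[0,0,0.2],[0,0,0]],"spin":[0,0],"claw":[0.7,0.7]}'; python3 go.py 604 -179 154 87.7;python3 -m crank '{"delta_pos":[[0,0,0.2],[0,0,0]],"spin":[0,0],"claw":[0.7,0.7]}'; python3 go.py 604 -179 154 87.7
```

```text
time: 8.18
position: [604.1, -178.7, 156.0]
tool_rot: [-0.009, 0.723, 0.691, 0.0]
wrist_force: [-0.4, -0.3, -1.2]
opening: 51.9
t 8.18 p [ 604.1 -178.7  156. ] xang 87.46 tilt 1.06 j6 -0.43 op 51.9 F [-0.4 -0.3 -1.2] T [-0.08 -0.06  0.01]
delta cm [-0.04 -0.01  0.2 ] spin -0.24
time: 8.43
position: [604.4, -178.8, 155.8]
tool_rot: [-0.008, 0.723, 0.691, 0.001]
wrist_force: [-0.3, 0.1, -1.3]
opening: 52.2
t 8.43 p [ 604.4 -178.8  155.8] xang 87.46 tilt 0.94 j6 -0.43 op 52.2 F [-0.3  0.1 -1.3] T [-0.   -0.02 -0.06]
delta cm [-0.02 -0.04  0.18] spin -0.24
```

```bash
python3 -m crank '{"delta_pos":[[0,0,0.4],[0,0,0.4]],"spin":[0,0],"claw":[0.7,0.7]}'; python3 go.py 604 -179 154 87.7
```

```text
time: 8.68
position: [605.2, -178.8, 154.5]
tool_rot: [-0.005, 0.722, 0.692, 0.002]
wrist_force: [-12.4, 4.9, 27.3]
opening: 52.3
t 8.68 p [ 605.2 -178.8  154.5] xang 87.53 tilt 0.63 j6 -0.43 op 52.3 F [-12.4   4.9  27.3] T [0.7  1.85 0.12]
delta cm [-0.03 -0.12  0.05] spin -0.17
```

```bash
python3 -m crank '{"delta_pos":[[0,0,-0.1],[0,0,0]],"spin":[0,0],"claw":[0.7,0.7]}'; python3 go.py 604 -179 154 87.7; python3 -m crank '{"delta_pos":[[0,0,0],[0,0,0],[0,0,0],[0,0,0]],"spin":[0,0,0,0],"claw":[0.35,0.2,0,0]}'; python3 go.py 604 -179 240 87.7
python3 - <<'E'
from h import *
from bench import arm
S=arm.snapshot("scene");crop(S,220,140,100,75,8,"s4.png")
E
```

```text
time: 8.93
position: [605.3, -178.8, 155.8]
tool_rot: [-0.005, 0.722, 0.692, 0.002]
wrist_force: [-0.2, 0.5, -0.8]
opening: 52.0
t 8.93 p [ 605.3 -178.8  155.8] xang 87.53 tilt 0.59 j6 -0.43 op 52.0 F [-0.2  0.5 -0.8] T [-0.08 -0.1   0.05]
delta cm [-0.03 -0.13  0.18] spin -0.17
time: 9.43
position: [605.1, -178.8, 154.4]
tool_rot: [-0.006, 0.722, 0.692, 0.001]
wrist_force: [-0.0, -0.5, 1.0]
opening: 85.3
t 9.43 p [ 605.1 -178.8  154.4] xang 87.52 tilt 0.68 j6 -0.43 op 85.3 F [-0.  -0.5  1. ] T [-0.01 -0.11 -0.03]
delta cm [ 0.06 -0.17 -8.56] spin -0.18
```

View pics/s4.png

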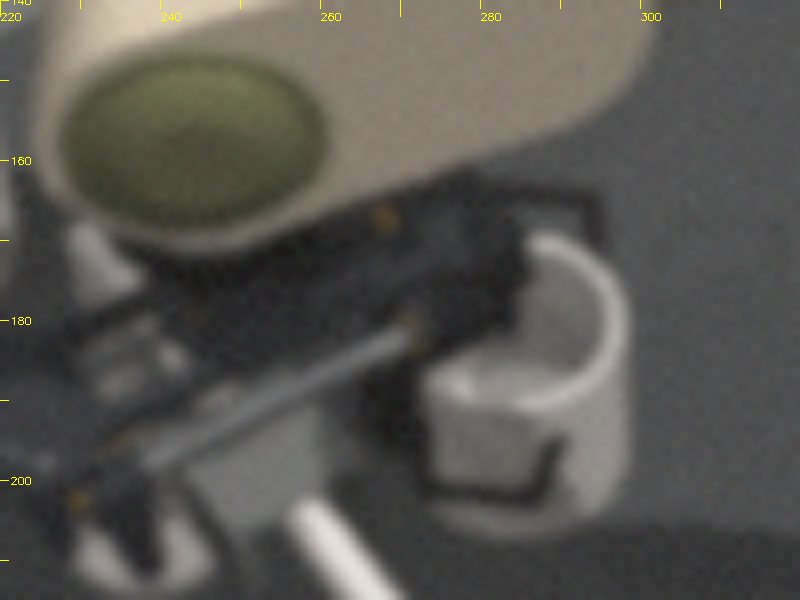

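Released, and the saddle sits on the bar at (252,197). I'll retreat straight up and look again.

```bash
python3 -m crank '{"delta_pos":[[0,0,-2],[0,0,-3],[0,0,-3],[0,0,-2],[0,0,0]],"spin":[0,0,0,0,0],"claw":[0,0,0,0,0]}'; python3 go.py 468 -32 200 155
python3 - <<'E'
from h import *
from bench import arm
S=arm.snapshot("scene");crop(S,220,140,100,75,8,"s5.png")
E
```

```text
time: 10.1
position: [605.5, -179.8, 256.8]
tool_rot: [-0.006, 0.722, 0.692, 0.001]
wrist_force: [0.5, -0.2, -0.3]
opening: 88.2
t 10.1 p [ 605.5 -179.8  256.8] xang 87.52 tilt 0.73 j6 -0.43 op 88.2 F [ 0.5 -0.2 -0.3] T [-0.04 -0.05  0.03]
delta cm [ 14.11 -14.34   5.93] spin -67.48
```

View pics/s5.png

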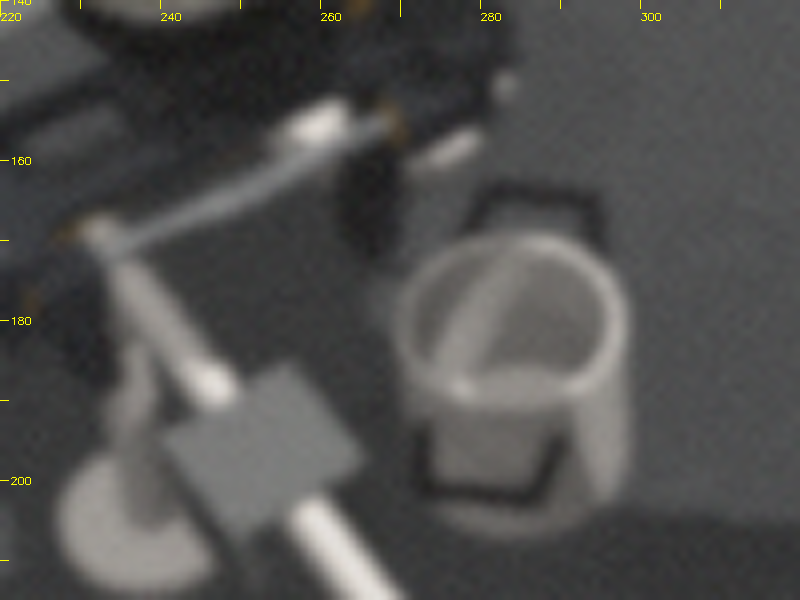

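The crop shows the saddle astride the bar, crown at (252,197). Next I measure the lock and key with the arm out of the way.

```bash
python3 - <<'E'
from h import *
from bench import arm
S=arm.snapshot("scene");T=arm.snapshot("top")
pickle.dump(S,open("scene3.pkl","wb"));pickle.dump(T,open("top3.pkl","wb"))
crop(S,310,255,50,38,16,"ls.png");crop(T,262,222,50,38,16,"lt.png");crop(T,240,160,80,60,10,"lt2.png")
crop(S,300,215,50,38,16,"ks.png");crop(T,305,235,50,38,16,"kt.png");crop(S,250,265,110,82,7,"ls2.png")
E
```

```text
(no output)
```

View pics/ls.png

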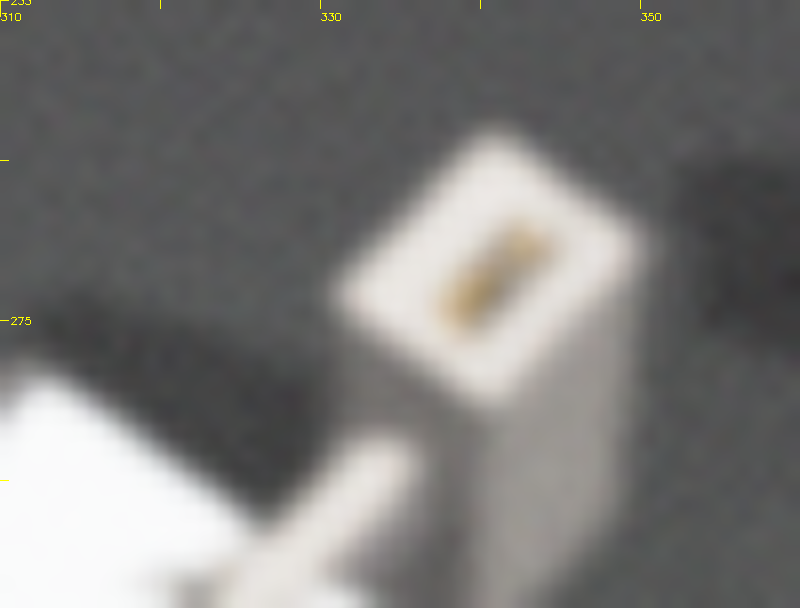

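View pics/lt.png

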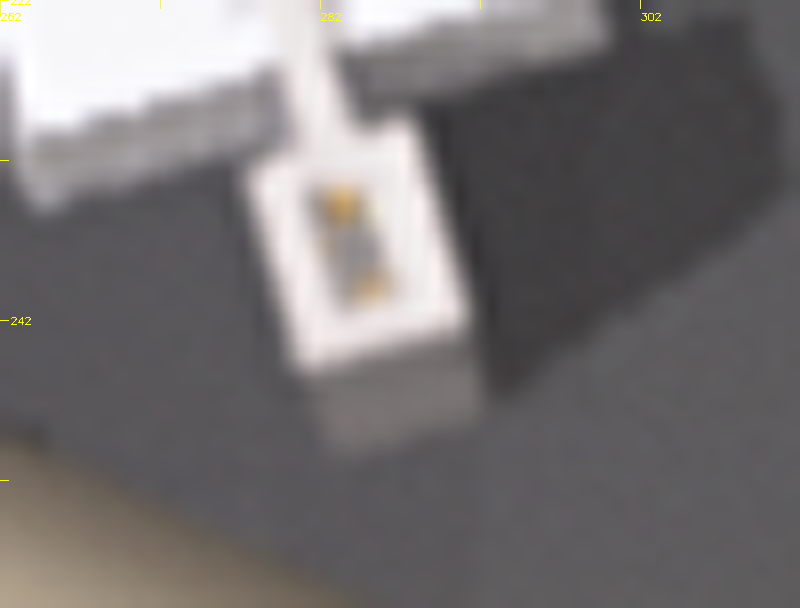

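View pics/lt2.png

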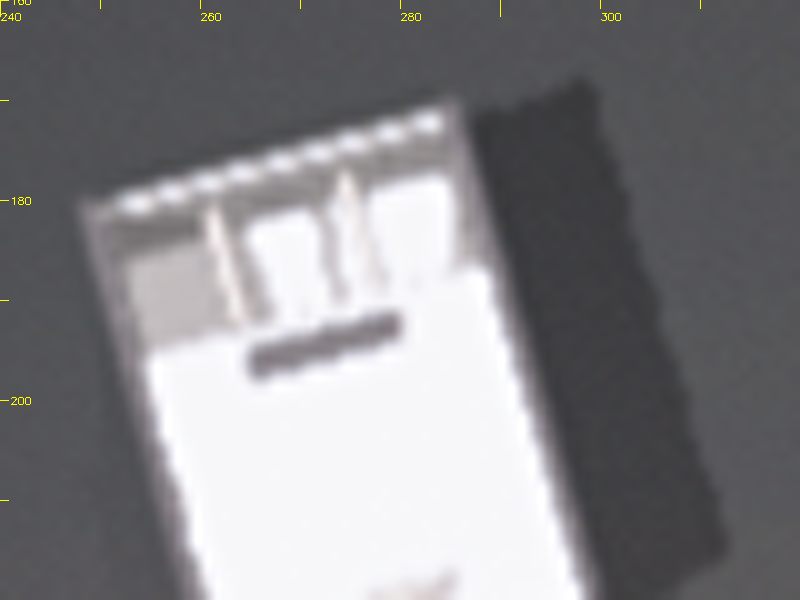

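View pics/ks.png

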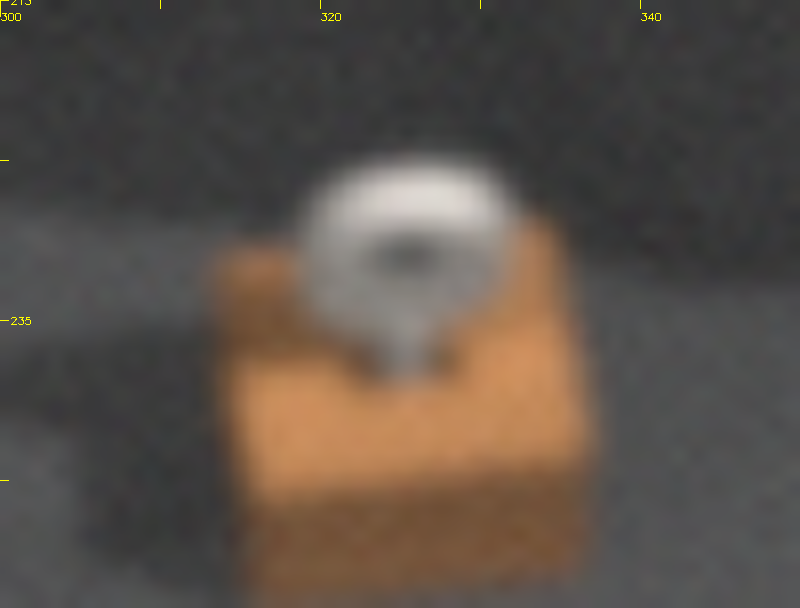

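View pics/kt.png

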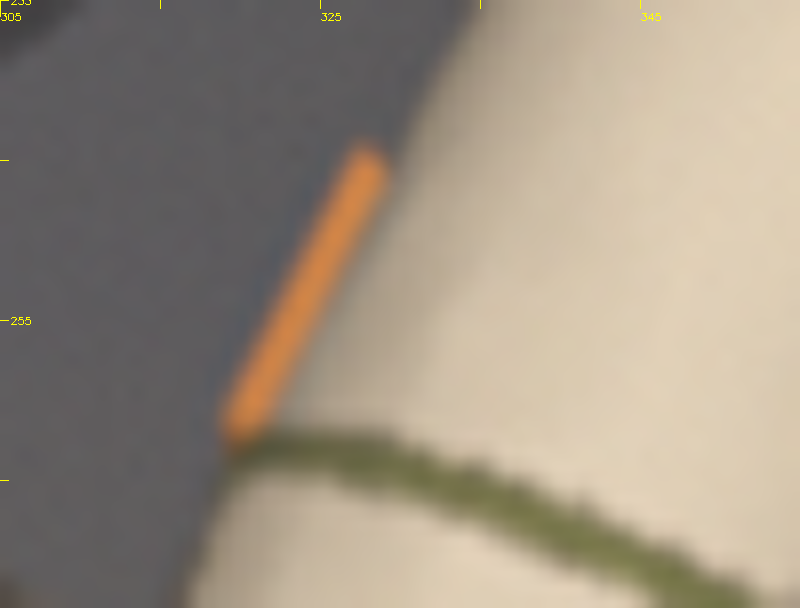

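View pics/ls2.png

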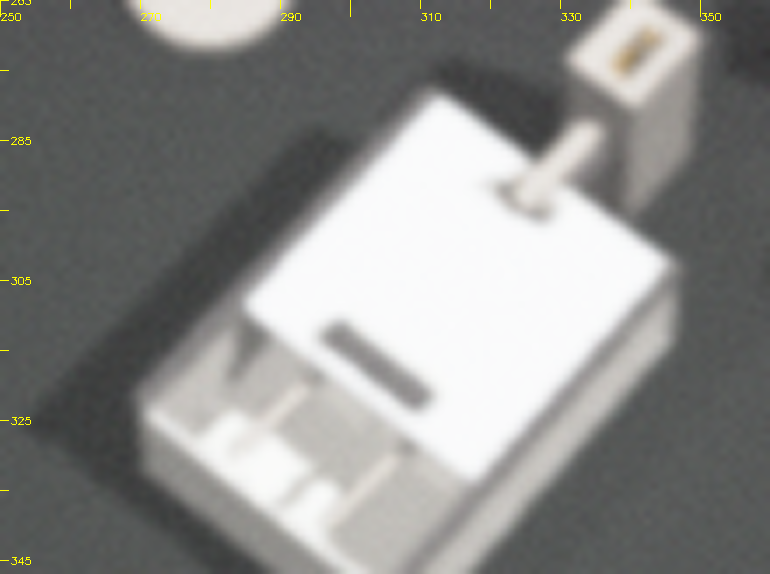

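```bash
python3 - <<'E'
from h import *
np.set_printoptions(precision=2,suppress=True)
S,T=ld("scene3"),ld("top3")
def f(px,k,x0,y0): return np.array((x0+(px[0]+.5)/k-.5,y0+(px[1]+.5)/k-.5))
sc=[f(p,16,310,255) for p in[(497,127),(640,243),(495,408),(335,290),(495,273)]]
tc=[f(p,16,262,222) for p in[(470,320),(303,372),(245,175),(415,115),(357,247)]]
loc=np.array([[-20,-16],[-20,16],[20,16],[20,-16],[0,0]])
for a,b in zip(sc,tc): print(tri(S,T,a,b)[0],onz(S,a,95),onz(T,b,95))
def model(v):
    c,s=np.cos(v[2]),np.sin(v[2]);P=loc@np.array([[c,s],[-s,c]])+v[:2];return np.c_[P,np.full(5,95)]
for nm,u in(("both",3),("S",1),("T",2)):
    def res(v):
        r=[]
        if u&1: r.append(proj(S,model(v))-sc)
        if u&2: r.append(proj(T,model(v))-tc)
        return np.concatenate(r).ravel()
    o=least_squares(res,[515,105,.2]);print(nm,o.x[:2],np.degrees(o.x[2]),np.sqrt(np.mean(o.fun**2)))
# caddy edges z=62
a=onz(T,f((85,205),10,240,160),62);b=onz(T,f((190,590),10,240,160),62);print("edge",np.degrees(np.arctan2(*(a-b)[[1,0]])))
a=onz(T,f((455,100),10,240,160),62);b=onz(T,f((590,570),10,240,160),62);print("edge",np.degrees(np.arctan2(*(a-b)[[1,0]])))
a=onz(S,f((433,92),7,250,265),62);b=onz(S,f((678,266),7,250,265),62);print("S lid near edge",np.degrees(np.arctan2(*(a-b)[[1,0]])),a,b)
a=onz(S,f((678,266),7,250,265),62);b=onz(S,f((475,480),7,250,265),62);print("S lid side",np.degrees(np.arctan2(*(b-a)[[1,0]])))
# stand via scene3 + top0
T0=ld("top0")
print("bow",onz(S,f((405,255),16,300,215),74))
E
```

```text
[503.89  86.8   93.89] [504.07  87.63  95.  ] [503.96  86.41  95.  ]
[495.94 117.74  90.48] [498.12 119.1   95.  ] [494.53 118.03  95.  ]
[534.27 128.69  90.68] [536.19 130.01  95.  ] [532.87 128.87  95.  ]
[544.13  96.61  94.06] [544.43  97.07  95.  ] [543.95  96.52  95.  ]
[519.44 107.93  90.69] [521.04 109.77  95.  ] [518.49 107.69  95.  ]
both [519.83 108.09] 14.83670491478925 0.3856951075056261
S [520.78 108.73] 13.806381059115893 0.2580145517184835
T [518.76 107.51] 16.052843758408343 0.23755109219364015
edge 14.970484563663632
edge 14.86517889237869
S lid near edge -74.29369657249748 [583.7   65.39  62.  ] [551.78 178.88  62.  ]
S lid side 13.02547075056864
bow [469.66 -30.91  74.  ]
```

```bash
python3 - <<'E'
from h import *
T=ld("top0")
def f(px,k,x0,y0): return np.array((x0+(px[0]+.5)/k-.5,y0+(px[1]+.5)/k-.5))
im=T["color"][235:273,305:355].astype(float)
sat=im.max(2)-im.min(2); m=(im.min(2)>120)&(sat<60)
v,u=np.nonzero(m);w=np.array([onz(T,(a+305,b+235),80)[:2] for a,b in zip(u,v)])
c=w.mean(0);U,s,V=np.linalg.svd(w-c);print(len(u),c,np.degrees(np.arctan2(V[0,1],V[0,0])),s)
E
python3 go.py 468.5 -31.5 180 155
python3 -m crank '{"delta_pos":[[3.5,-3.6,1],[3.5,-3.6,1],[3.5,-3.6,1],[3.2,-3.3,1],[0,0,0],[0,0,0],[0,0,0],[0,0,0],[0,0,0],[0,0,0],[0,0,0],[0,0,0]],"spin":[0,0,0,0,-9.6,-9.6,-9.6,-9.6,-9.6,-9.6,-9.6,0],"claw":[0,0,0,0,0,0,0,0,0,0,0,0]}'; python3 go.py 468.5 -31.5 130 155
```

```text
42 [465.75186463 -31.17516405] 155.17728969140518 [63.73741201 20.75855867]
t 10.25 p [ 604.9 -179.5  254.3] xang 87.51 tilt 0.97 j6 -0.43 op 88.4 F [ 0.2  0.1 -0.5] T [-0.01 -0.11  0.02]
delta cm [ 14.1  -14.18   7.77] spin -67.49
time: 11.75
position: [459.0, -29.4, 204.0]
tool_rot: [-0.017, 0.201, 0.979, 0.007]
wrist_force: [-0.1, 0.8, 1.3]
opening: 88.0
t 11.75 p [459.  -29.4 204. ] xang 156.8 tilt 2.12 j6 -1.49 op 88.0 F [-0.1  0.8  1.3] T [ 0.05 -0.14 -0.04]
delta cm [-1.22  0.13  7.36] spin 1.8
```

```bash
sed -i 's|"tilt",round(np.degrees(np.arccos(-R\[2,2\])),2)|"zaxis deg",np.degrees(R[:2,2]).round(2)|' go.py
python3 -m crank '{"delta_pos":[[-0.6,0.05,2],[-0.6,0.05,2],[0,0,1.5],[0,0,0]],"spin":[0.9,0.9,0,0],"claw":[0,0,0,0]}'; python3 go.py 468.5 -31.5 100 155
python3 - <<'E'
from h import *
from bench import arm
S=arm.snapshot("scene");st=arm.get_state();print(st["position"],tips(S,st).round(1))
crop(S,280,190,100,75,8,"s6.png")
E
```

```text
time: 12.25
position: [468.0, -32.0, 145.4]
tool_rot: [-0.019, 0.225, 0.974, 0.007]
wrist_force: [0.5, -0.8, -0.5]
opening: 88.3
t 12.25 p [468.  -32.  145.4] xang 154.05 zaxis deg [-1.91  1.22] j6 -1.45 op 88.3 F [ 0.5 -0.8 -0.5] T [ 0.   -0.21  0.04]
delta cm [-0.2   0.04  4.54] spin -0.95
[468.38257565 -32.06569614 146.06954759] [[324.9 229. ]
 [331.6 227.9]
 [326.  234.4]
 [332.7 233.3]
 [319.3 202.7]
 [325.8 201.7]
 [318.2 197.7]
 [324.7 196.7]]
```

View pics/s6.png

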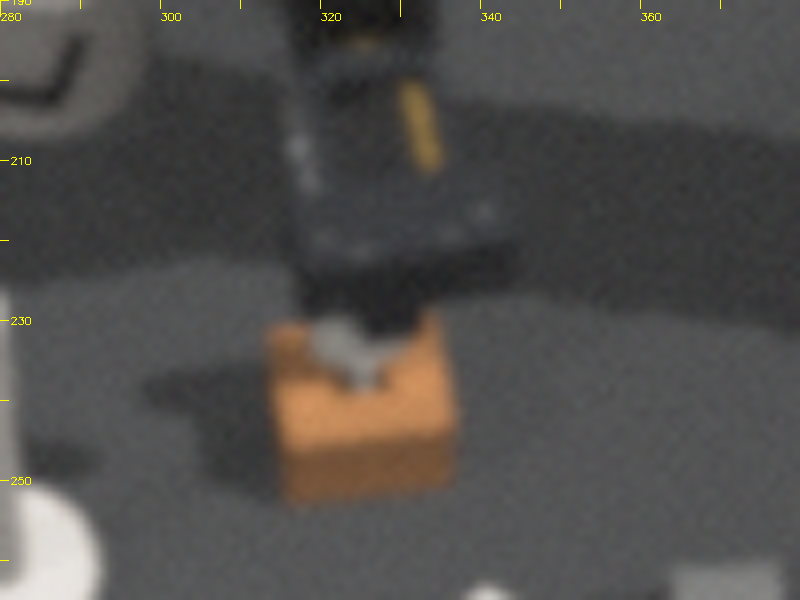

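```bash
python3 -m crank '{"delta_pos":[[-0.1,0,2.5],[0,0,2.5],[0,0,2],[0,0,1],[0,0,0]],"spin":[-0.9,0,0,0,0],"claw":[0,0,0,0,0]}'; python3 go.py 468.5 -31.5 56 155
```

```text
time: 12.92
position: [468.9, -31.5, 67.4]
tool_rot: [-0.015, 0.22, 0.975, 0.006]
wrist_force: [-0.3, 0.2, 0.5]
opening: 88.0
t 12.93 p [468.9 -31.5  67.4] xang 154.6 zaxis deg [-1.47  1.07] j6 -1.46 op 88.0 F [-0.3  0.2  0.5] T [ 0.05 -0.14  0.01]
delta cm [ 0.   -0.02  1.14] spin -0.4
```

```bash
python3 -m crank '{"delta_pos":[[0,0,0.7],[0,0,0.5],[0,0,0],[0,0,0],[0,0,0],[0,0,0],[0,0,0],[0,0,0],[0,0,0],[0,0,0]],"spin":[-0.4,0,0,0,0,0,0,0,0,0],"claw":[0.5,0.5,0.7,0.8,0.85,0.9,1,1,1,1]}' 10; python3 go.py 468.5 -31.5 56 155
```

```text
time: 14.18
position: [469.7, -31.9, 56.6]
tool_rot: [-0.013, 0.216, 0.976, 0.006]
wrist_force: [-1.3, -1.0, -0.3]
opening: 10.1
t 14.18 p [469.7 -31.9  56.6] xang 155.0 zaxis deg [-1.29  0.98] j6 -1.46 op 10.1 F [-1.3 -1.  -0.3] T [-0.18 -0.02  0.02]
delta cm [ 0.12 -0.01  0.06] spin -0.0
```

```bash
python3 -m crank '{"delta_pos":[[0,0,0],[0,0,0],[0,0,-1],[0,0,-2],[0,0,-3],[0,0,-3],[0,0,-3],[0,0,-1],[0,0,0]],"spin":[0,0,0,0,0,0,0,0,0],"claw":[1,1,1,1,1,1,1,1,1]}' 60; python3 go.py 519.8 108.1 185 195
```

```text
time: 15.3
position: [472.3, -33.1, 192.6]
tool_rot: [-0.013, 0.216, 0.976, 0.007]
wrist_force: [0.4, 0.8, -1.2]
opening: 9.2
t 15.3 p [472.3 -33.1 192.6] xang 155.0 zaxis deg [-1.26  1.1 ] j6 -1.46 op 9.2 F [ 0.4  0.8 -1.2] T [ 0.03 -0.15  0.01]
delta cm [ 1.64 14.8   0.92] spin -40.0
```

```bash
python3 -m crank '{"delta_pos":[[0.4,3.7,0],[0.4,3.7,0],[0.4,3.7,0],[0.3,3.3,0],[0,0,0],[0,0,0],[0,0,0],[0,0,0],[0,0,0],[0,0,0]],"spin":[0,0,0,0,-9.7,-9.7,-9.7,-9.7,0,0],"claw":[1,1,1,1,1,1,1,1,1,1]}'; python3 go.py 519.8 108.1 165 195
```

```text
time: 16.55
position: [516.3, 109.2, 180.8]
tool_rot: [-0.02, -0.128, 0.992, 0.013]
wrist_force: [-0.1, 1.4, -1.3]
opening: 9.2
t 16.55 p [516.3 109.2 180.8] xang -165.3 zaxis deg [-2.51  1.23] j6 -1.86 op 9.2 F [-0.1  1.4 -1.3] T [ 0.09 -0.17 -0.01]
delta cm [-0.37 -0.25  1.56] spin -0.3
```

```bash
python3 -m crank '{"delta_pos":[[-0.4,-0.3,1],[0,0,0.5],[0,0,0]],"spin":[-0.3,0,0],"claw":[1,1,1]}'; python3 go.py 520.6 106.8 150 195
python3 - <<'E'
from h import *
from bench import arm
S=arm.snapshot("scene");T=arm.snapshot("top");st=arm.get_state();print(st["position"],proj(S,st["position"]),proj(S,[519.8,108.1,95]))
crop(S,310,230,60,45,13,"s7.png")
crop(T,250,200,80,60,10,"t7.png")
E
```

```text
time: 16.92
position: [520.2, 107.5, 163.6]
tool_rot: [-0.021, -0.128, 0.991, 0.014]
wrist_force: [0.0, -0.1, -1.3]
opening: 9.5
t 16.93 p [520.2 107.5 163.6] xang -165.2 zaxis deg [-2.59  1.24] j6 -1.86 op 9.5 F [ 0.  -0.1 -1.3] T [ 0.14 -0.13  0.03]
delta cm [-0.07 -0.12  1.35] spin -0.2
[520.43389951 107.51277166 164.11902489] [[341.13275835 257.37019306]] [[340.46709807 270.90577057]]
```

View pics/s7.png

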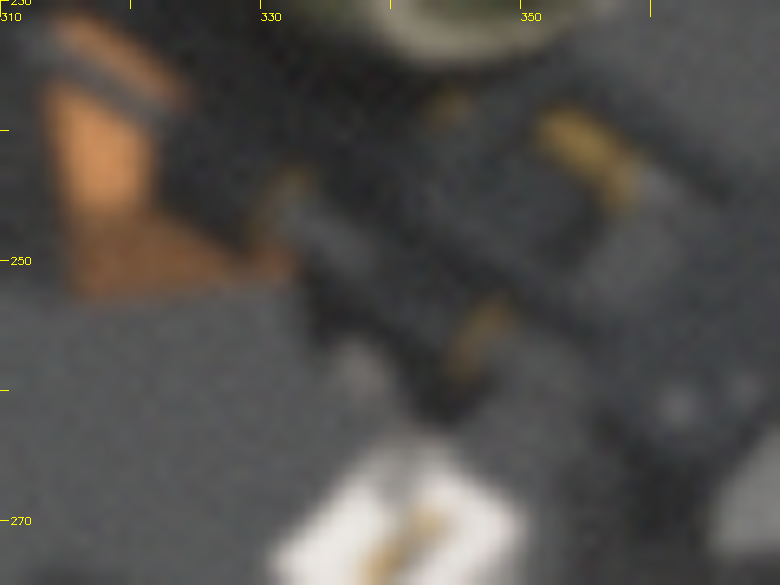

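```bash
python3 -m crank '{"delta_pos":[[-0.05,-0.1,1],[0,0,1],[0,0,0]],"spin":[-0.2,0,0],"claw":[1,1,1]}'; python3 go.py 520.6 106.8 138 195
```

```text
time: 17.4
position: [520.2, 107.1, 142.7]
tool_rot: [-0.021, -0.13, 0.991, 0.014]
wrist_force: [-0.8, -0.4, -1.5]
opening: 9.7
t 17.4 p [520.2 107.1 142.7] xang -164.98 zaxis deg [-2.54  1.23] j6 -1.87 op 9.7 F [-0.8 -0.4 -1.5] T [ 0.01 -0.19  0.01]
delta cm [-0.05 -0.05  0.47] spin 0.02
```

```bash
python3 -m crank '{"delta_pos":[[-0.05,0,0.4],[0,0,0.4]],"spin":[0,0],"claw":[1,1]}'; python3 go.py 520.6 106.8 138 195
```

```text
time: 17.65
position: [521.5, 107.5, 135.7]
tool_rot: [-0.019, -0.13, 0.991, 0.013]
wrist_force: [-0.9, 0.5, 18.7]
opening: 9.6
t 17.65 p [521.5 107.5 135.7] xang -165.0 zaxis deg [-2.31  1.25] j6 -1.87 op 9.6 F [-0.9  0.5 18.7] T [0.36 0.08 0.01]
delta cm [ 0.11 -0.04 -0.23] spin 0.0
```

Tip about 6 mm in and 19 N on the pins. I'll wiggle along the slot while pushing.

```bash
python3 -m crank '{"delta_pos":[[0.25,0,0.3],[-0.4,0,0.3],[0.4,0,0.3],[-0.4,0,0.3]],"spin":[0,0,0,0],"claw":[1,1,1,1]}'; python3 go.py 520.6 106.8 114 195
```

```text
time: 18.15
position: [523.6, 108.3, 126.2]
tool_rot: [-0.016, -0.13, 0.991, 0.013]
wrist_force: [-11.8, -3.8, 6.4]
opening: 9.6
t 18.15 p [523.6 108.3 126.2] xang -164.98 zaxis deg [-2.03  1.25] j6 -1.87 op 9.6 F [-11.8  -3.8   6.4] T [-0.55  2.24  0.05]
delta cm [ 0.29 -0.11  1.23] spin 0.02
```

```bash
python3 -m crank '{"delta_pos":[[0.25,-0.05,0.4],[0,0,0.5],[0,0,0.3]],"spin":[0,0,0],"claw":[1,1,1]}'; python3 go.py 520.6 106.8 114 195
```

```text
time: 18.52
position: [520.9, 107.5, 113.2]
tool_rot: [-0.016, -0.13, 0.991, 0.013]
wrist_force: [-2.6, -1.0, 20.0]
opening: 9.2
t 18.52 p [520.9 107.5 113.2] xang -164.99 zaxis deg [-2.05  1.26] j6 -1.87 op 9.2 F [-2.6 -1.  20. ] T [0.12 0.42 0.02]
delta cm [ 0.05 -0.06 -0.08] spin 0.01
```

```bash
python3 -m crank '{"delta_pos":[[0,0,0.1],[0,0,0.1],[0,0,0.1],[0,0,0.1]],"spin":[0,6,8,8],"claw":[1,1,1,1]}'; python3 go.py 520.6 106.8 114 105
```

```text
time: 19.02
position: [522.5, 107.4, 113.3]
tool_rot: [-0.016, 0.066, 0.998, 0.009]
wrist_force: [-4.5, -0.7, 9.3]
opening: 9.8
t 19.02 p [522.5 107.4 113.3] xang 172.41 zaxis deg [-1.74  1.2 ] j6 -1.48 op 9.8 F [-4.5 -0.7  9.3] T [-0.12  0.68  0.07]
delta cm [ 0.18 -0.08 -0.06] spin 67.41
```

```bash
python3 -m crank '{"delta_pos":[[0.1,-0.05,0.1],[0.05,0,0.1],[0,0,0.1]],"spin":[9,9,9],"claw":[1,1,1]}'; python3 go.py 521 107 114 105
```

```text
time: 19.4
position: [522.4, 107.0, 113.3]
tool_rot: [-0.015, 0.304, 0.952, 0.006]
wrist_force: [-4.1, -1.4, 11.1]
opening: 9.3
t 19.4 p [522.4 107.  113.3] xang 144.55 zaxis deg [-1.45  1.14] j6 -0.99 op 9.3 F [-4.1 -1.4 11.1] T [-0.25  0.85  0.18]
delta cm [ 0.12 -0.08 -0.06] spin 39.55
```

```bash
python3 -m crank '{"delta_pos":[[0,0,0.1],[0,0,0.1],[0,0,0.1]],"spin":[9,9,9],"claw":[1,1,1]}'; python3 go.py 521 107 114 105
```

```text
time: 19.77
position: [522.3, 106.6, 113.3]
tool_rot: [-0.015, 0.525, 0.851, 0.001]
wrist_force: [-4.9, -1.3, 10.8]
opening: 9.7
t 19.77 p [522.3 106.6 113.3] xang 116.71 zaxis deg [-1.43  1.04] j6 -0.5 op 9.7 F [-4.9 -1.3 10.8] T [-0.2   1.06  0.16]
delta cm [ 0.1  -0.1  -0.07] spin 11.71
```

```bash
python3 -m crank '{"delta_pos":[[0,0,0.1],[0,0,0.1],[0,0,0.1]],"spin":[8,5,2],"claw":[1,1,1]}'; python3 go.py 521 107 114 102
python3 - <<'E'
from h import *
from bench import arm
S=arm.snapshot("scene");T=arm.snapshot("top")
crop(S,220,150,200,150,4,"s9.png");crop(S,300,240,60,45,13,"s9b.png")
print(arm.get_state()["time"])
E
python3 go.py 521 107 114 102
```

```text
time: 20.15
position: [522.0, 106.4, 113.3]
tool_rot: [-0.015, 0.635, 0.773, -0.001]
wrist_force: [-5.0, -0.9, 11.7]
opening: 9.8
t 20.15 p [522.  106.4 113.3] xang 101.2 zaxis deg [-1.43  0.97] j6 -0.23 op 9.8 F [-5.  -0.9 11.7] T [-0.07  1.    0.25]
delta cm [ 0.08 -0.09 -0.06] spin -0.8
20.25
t 20.25 p [522.1 106.4 113.3] xang 101.26 zaxis deg [-1.42  0.98] j6 -0.23 op 9.8 F [-5.4 -1.  10.6] T [-0.08  0.99  0.09]
delta cm [ 0.08 -0.09 -0.06] spin -0.74
```

View pics/s9.png

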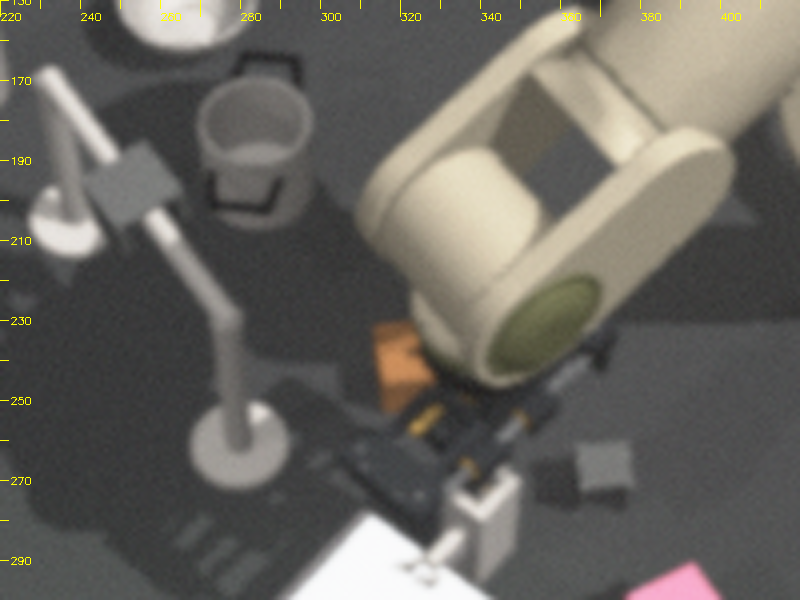

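View pics/s9b.png

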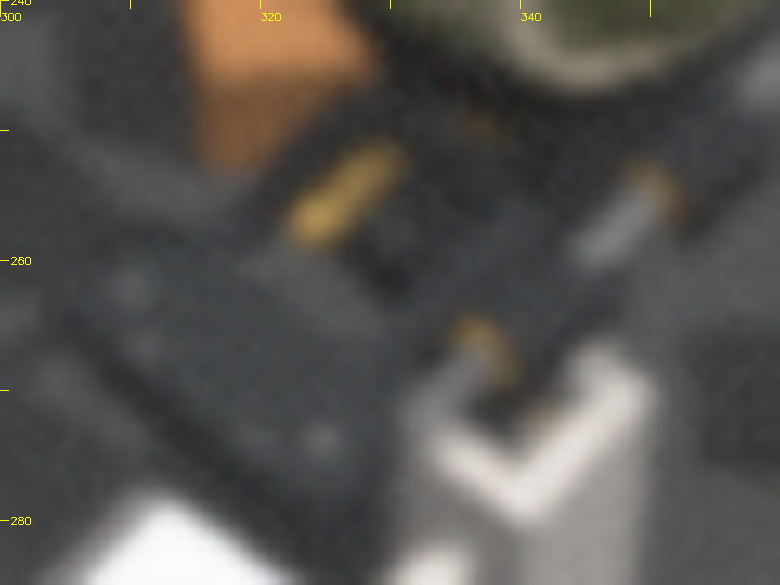

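The saddle still hangs at (253,196), the tool has turned 94°, and the bolt end is drawn back from the keeper at about (325,292). The pose holds under its spring, so I'm handing in.

```bash
python3 - <<'E'
from bench import arm
print(arm.job_done()); s=arm.get_state(); print(s["time"],s["position"],s["wrist_force"],s["opening"])
E
python3 go.py 521 107 114 102
```

```text
the job is handed in; nothing more can be done
None
the job is handed in; nothing more can be done
the job is handed in; nothing more can be done
```

I hung the grey saddle on the rail, pushed the key home in the lock, turned it a quarter turn clockwise and handed the job in at about 20 s of the 61 s. The hand-in gave no verdict, and nothing could be read from the robot after it.

**Saddle:** The last picture shows it astride the bar, let go and clear of the posts.

**Key depth:** Wiggling took it past the pins. It stopped at a fingertip height of 113.3 mm, against about 113.6 mm expected when home, with 10–20 N on the floor.

**Key turn:** I turned the gripper about 94° (1.64 rad). Allowing for the 0.07 rad of play, I put the plug at about 1.57–1.60 rad. The pose held with the grip set to 60 N and about 0.1–0.25 N m of torque. The last picture shows the bolt drawn back from the keeper.

**Bystanders:** The ghee pot looks unmoved in the last picture. I did not check the others one by one, but every carry was high above them.

**Disagreements:**
- My first two-view heights came out 7–9 mm low. A half-pixel error in my crops caused part of that. After fixing it they were within about 5 mm of the stated heights.
- The two cameras differed by about 2 mm on where the keyhole is, so I used the average.
- The gripper drifted up to about 3° off vertical, and I allowed for that when lining up the key.
- While settling the saddle, the contact force briefly reached about 30 N.

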